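# Start the pan cooking on the hob

## Robot

A 6-joint arm with a two-finger parallel gripper is mounted at the origin on the work surface. World frame = base frame: x ahead of the robot, y to its left, z up, the work surface at z = 0. Lengths are in m, angles in rad, forces in N, time in s.
With the tool pointing down it reaches from about 0.4 to 0.925 m from the base axis. Payload 3.4 kg.
Tool frame: the origin (TCP) lies between the finger pads; the fingertips stand 22 mm ahead of it and the grasp point (between the pads) lies 3 mm ahead of it (arm.nose_length is the z of the fingertips in the tool frame, in m); z points along the fingers, y is the line along which they close (so a half turn about z gives the same grasp; the last joint's range is limited). The gripper opens to 85 mm and grips with 20 to 120 N. Pads are 22 mm wide; open, the fingers measure 114 mm over their backs; the gripper's body (76 mm by 85 mm) begins 54 mm behind the grasp point. The pads swing forward as they close: fully open they stand 13 mm farther back than shut.
Start: joints at [-1.306, 0.307, 1.506, -0, 1.328, -0.073], TCP at [0.191, -0.543, 0.253] pointing down, gripper open.
Joint ranges: [-3.12, 3.12], [-1.05, 2.28], [0.14, 2.33], [-1.42, 4.57], [0.1, 2.73], [-2.68, 2.68]. Speed limits (rad/s): [2.57, 2.57, 3.14, 3.14, 3.14, 3.14].

## Interface

Orientations are given as a unit quaternion [x, y, z, w].
In Python, from rig import arm gives the robot as it stands. The module is installed in compiled form; this text tells all that it offers.
- The arm moves only by the tool apply_moves, never from a script. Its argument "targets" is a list of rows, each an object of numbers: "x", "y", "z": the shift along the tool's x, y, z in normalised numbers (1 is 30 cm); "ax", "ay", "az": the turn, a rotation vector about the tool's x, y, z in fractions of the full range, 1 being 120 degrees; "grip": the closure, from -1 (fully open) to 1 (shut). A call has 1 to 5 rows; each row is the pose to reach, as a shift and turn from the pose commanded when the call began, along the tool's axes at that moment; what a row does not reach only later rows make up. A row lasts 1/10 s, in which the tool goes at most 50 mm and 8.59 degrees, less where a joint would pass 70% of its speed; a pose out of reach is approached as far as the arm can. Shift and turn numbers lie between -1 and 1, and a call with a number outside is refused. A call with a gripper value outside its range is refused whole. The fingers move at their own pace and stop on an object; "force" is the grip in N (left out, the last holds). Time passes only in rows, so rows that repeat a pose let the fingers close. It gives the time, the measured TCP pose, the force, the opening and the grip force at its end, in the units of the state.
- arm.get_obs(): the state, without advancing time (a new reading comes with each control period).
- arm.capture(name): name is "scene" or "top"; returns (picture, depth): 480x640x3 uint8, blue, green, red; 480x640 float32, m along the optical axis (not along the pixel's ray), 0 where there is no reading.
- arm.get_calibration(name): a dict with "K" (3x3 intrinsics, pixels), "R" (3x3) and "t" (3): a world point X has camera coordinates R X + t. Camera axes: x right, y down, z forward; pixel columns grow to the right and rows downward; lengths in m; the calibration is good to about 2 mm. A picture is of the moment at which its call begins. get_calibration takes no time and is no camera call.
- arm.hand_in(): hands the job in; it is judged then, once.
The state is a dict: "clock": time; "qpos": joint angles; "dq": joint speeds; "joint_efforts": joint torques, N m; "eef_pos": TCP position; "tool_rot": TCP orientation; "force": force on the tool from outside, world axes, zero at the start; "moment": the same for the moment, N m; "width": opening from 0.0 (shut) to 1.0 (fully open); "gripper_force": force on a finger pad.
Only numpy, scipy, OpenCV 4.12 (cv2) and the standard library are available. Lean on these libraries where they do the work, as an engineer would, in place of code of your own. Each camera call takes 0.05 s, during which the arm holds its last target. There are 200 camera calls.

## Task

Start the pan cooking: first switch the hob on by pushing the green-marked end of its white rocker fully down, then push the orange heat key fully down so that it stays down, and last press the red button on the round kitchen timer right in, keep it in for about half a second and let it spring back. Keep to that order, and leave the black and blue keys up. Nothing is to be picked up or shoved about: the timer, pan, mug, jar and bowl stay standing where they are.

Things in the scene. Friction and masses are not known exactly. Their poses are not given: they have to be found in the camera images.
- hob: Portable induction hob, fixed: black slab 340 (x) by 300 (y) by 60 mm high. Origin at the centre of its underside; x points from the control edge (near the robot) to the far edge, z up. Its four controls stand in a row along its y axis, 120 mm from the origin towards -x, 62 mm apart; which is in which place varies. The pan stands on its far part.
- rocker_on_end (a point): Green-barred end of the white rocker: a paddle 64 (hob x) by 34 (hob y) by 8 mm on a 10 mm high steel surround, pivoting at its middle 82 mm above the worktop. This point is on its top face at the bar, 22 mm from the pivot towards the hob's -x (robot) edge, and moves with it: 90 mm above the worktop when off, 82 mm when on. Press here, straight down; it has a stop.
- rocker (a joint): Rocker angle, rad: 0 = off, green end up; 0.4 = on, green end fully down. Has no spring: friction of 0.04 N m (1 to 4 N at the fingertip) holds it wherever it is left.
- key_orange_top (a point): The orange heat key: a round orange cap, 32 mm across, standing 14 mm proud of a 46 mm square, 10 mm high steel surround. This point is the middle of its top face and moves with it; 84 mm above the worktop while up. z is up.
- key_orange (a joint): How far the orange key is pushed in, m: 0 = up, 0.008 = fully down. It resists with a steady 3 N of friction, has no spring, and stays wherever it is left. The one to push.
- key_black_top (a point): The black heat key: a round black cap, 32 mm across, standing 14 mm proud of a 46 mm square, 10 mm high steel surround. This point is the middle of its top face and moves with it; 84 mm above the worktop while up. z is up.
- key_black (a joint): How far the black key is pushed in, m: 0 = up, 0.008 = fully down. It resists with a steady 3 N of friction, has no spring, and stays wherever it is left. To be left up.
- key_blue_top (a point): The blue heat key: a round blue cap, 32 mm across, standing 14 mm proud of a 46 mm square, 10 mm high steel surround. This point is the middle of its top face and moves with it; 84 mm above the worktop while up. z is up.
- key_blue (a joint): How far the blue key is pushed in, m: 0 = up, 0.008 = fully down. It resists with a steady 3 N of friction, has no spring, and stays wherever it is left. To be left up.
- timer: Loose kitchen timer on the worktop beside the hob, left or right of its control edge: a white disc 76 mm across and 28 mm high, about 0.35 kg, red button in the middle of its top. Origin at the centre of its underside, z up.
- timer_button_top (a point): Middle of the top face of the timer's red button: a cap 30 mm across standing 11 mm proud of the timer; 39 mm above the worktop while out. Moves with the button.
- timer_button (a joint): How far the timer's button is pressed, m: 0 = out, 0.006 = right in. Sprung: begins to move at about 1.2 N, right in at about 4 N, and returns when let go.
- pan: Steel pan on the hob, about 170 mm across and 70 mm high, with two small black loop handles, standing loose. Origin at the centre of its underside (60 mm above the worktop).
- mug: White ceramic mug, 76 mm across and 85 mm high, loose on the worktop on the other side of the hob from the timer. Origin at the centre of its underside; handle towards its +y.
- jar: Amber jar with a wooden cap, 64 mm across and 100 mm high, loose on the worktop left of the hob. Origin at the centre of its underside.
- bowl: Blue bowl, 110 mm across and 50 mm high, loose on the worktop right of the hob. Origin at the centre of its underside.
There are look-alikes about, which are no part of the job. Of the things that look like the bowl, take the one that is farthest to the robot's right at the start.

How it is judged:
On the way, in this order (a step that is already met when the one before it is completed fails the run):
1. the rocker is on: green end fully down (value of joint rocker above 0.34 rad), for 0.1 s.
2. the orange key is fully down (value of joint key_orange above 0.006 m), for 0.1 s.
3. the timer's red button is held right in (over 4 mm for 0.2 s) (value of joint timer_button above 0.004 m), for 0.2 s.
4. the timer's button is let go (value of joint timer_button below 0.0015 m), for 0.1 s.
At the end, for the whole second after the job is handed in: The rocker is on (over 0.34 rad of 0.4), the orange key is down (over 6 mm of 8), the black and blue keys are up (under 3 mm), the timer's button is out again (under 1.5 mm), and timer, pan, mug, jar and bowl stand upright (within 0.15 rad) and still within 20 mm of where they began (value of joint rocker above 0.34 rad and value of joint key_orange above 0.006 m and value of joint each of key_black, key_blue below 0.003 m and value of joint timer_button below 0.0015 m and distance of each of timer, pan, mug, jar, bowl from where it was at the start of the episode below 0.02 m and angle between each of timer, pan, mug, jar, bowl's own z axis and vertical below 0.15 rad and linear speed of each of timer, pan, mug, jar, bowl below 0.02 m/s); the robot touches nothing.
It fails at once if the orange key is pushed before the hob is switched on (value of joint key_orange above 0.003 m and value of joint rocker below 0.3 rad).
It fails at once if the timer's button is pressed before the orange key is down (value of joint timer_button above 0.003 m and value of joint key_orange below 0.005 m).
It fails at once if the black or the blue key is pushed (value of joint any of key_black, key_blue above 0.003 m).
It fails at once if the timer is lifted, tipped or shoved more than 20 mm (height (world z) of timer above 0.01 m or angle between timer's own z axis and vertical above 0.3 rad or distance of timer from where it was at the start of the episode above 0.02 m).
It fails at once if the pan, mug, jar or bowl is lifted, tipped or shoved more than 20 mm (distance of any of pan, mug, jar, bowl from where it was at the start of the episode above 0.02 m or angle between any of pan, mug, jar, bowl's own z axis and vertical above 0.3 rad).
It also fails if it takes over 40 s, if anything falls off the work surface, if the arm or the gripper's body presses on something with over 40 N, if the wrist force passes 120 N, or if a joint passes its speed limit or range.

## Working session

There is one attempt and no reset: what is moved stays moved. The work goes in short steps, Python scripts to look and compute and a tool call to move; the robot and the scene stay as the last step left them, time stands still between calls to the robot, and variables do not carry over. Pictures are saved under pics/ and viewed, at most 10 in all, crops included, and the job is handed in when it is done.

Besides the shell and the picture viewer there is one more tool, called after "Call:" as name(argument=value, ...), one argument or row to a line, values as JSON. apply_moves: Moves the arm, as the interface text tells. Its arguments: {"type":"object","properties":{"targets":{"type":"array"},"force":{"type":"number"}},"required":["targets"]}

```bash
mkdir -p pics; cat > h.py <<'E'
from rig import arm
import numpy as np, cv2
def pt(name,d,u,v):
    c=arm.get_calibration(name);K,R,t=map(np.array,(c["K"],c["R"],c["t"]))
    z=d if np.isscalar(d) else np.median([x for x in d[v-1:v+2,u-1:u+2].ravel() if x>0])
    return R.T@(z*np.linalg.inv(K)@[u,v,1]-t.ravel())
E
python3 - <<'E'
from h import *
for n in("scene","top"):
    p,d=arm.capture(n);cv2.imwrite(f"pics/{n}0.png",p);np.save(n+"0.npy",d)
    c=arm.get_calibration(n);print(n,c)
o=arm.get_obs();print(o["eef_pos"],o["tool_rot"],o["clock"],o["width"],arm.nose_length)
E
```

```text
scene {'K': array([[494.28358174,   0.        , 314.58078233],
       [  0.        , 494.28358174, 244.49893071],
       [  0.        ,   0.        ,   1.        ]]), 'R': array([[-0.13520139,  0.99055041,  0.02303207],
       [ 0.54817575,  0.09414449, -0.83104763],
       [-0.82536291, -0.09973317, -0.55572417]]), 't': array([ 0.07142508, -0.19019799,  1.38874091])}
top {'K': array([[462.13190369,   0.        , 323.84509562],
       [  0.        , 462.13190369, 250.58768055],
       [  0.        ,   0.        ,   1.        ]]), 'R': array([[-2.28329263e-02, -9.99733713e-01, -3.34085027e-03],
       [-9.90038914e-01,  2.30756413e-02, -1.38890117e-01],
       [ 1.38930224e-01,  1.36303985e-04, -9.90302163e-01]]), 't': array([0.02118956, 0.52636315, 0.97280501])}
[ 0.19040829 -0.54194699  0.25245869] [ 9.85765375e-01  1.68124215e-01 -8.28653996e-05 -9.30641719e-04] 0.1 1.002292676126658 0.022
```

View pics/scene0.png

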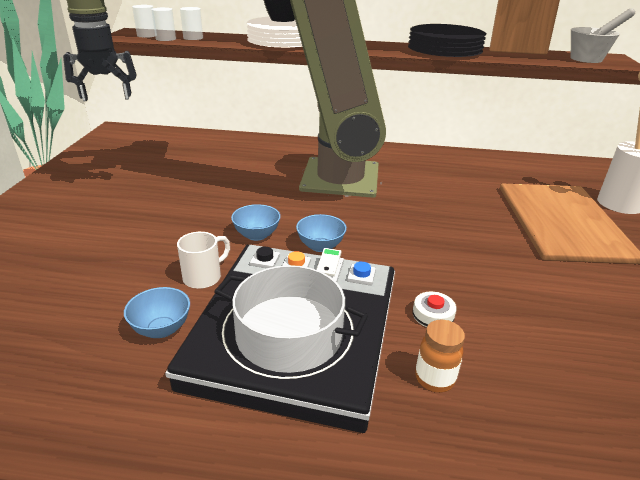

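View pics/top0.png

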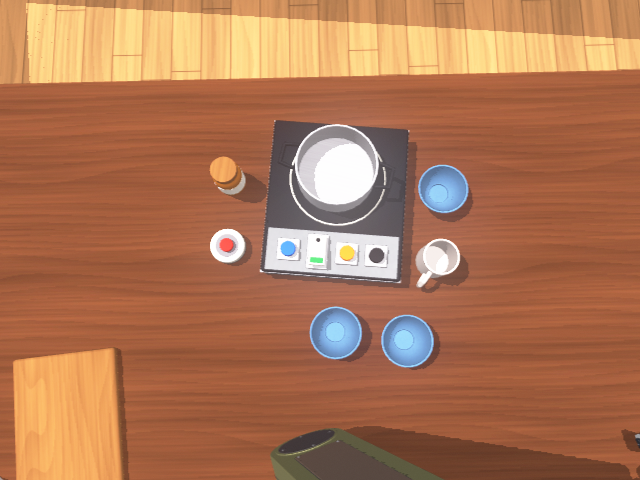

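The top view shows, from left to right, the timer button (227,245), blue key (288,248), white rocker (317,250) with its green bar at (316,260), orange key (347,253) and black key (376,256). The mug is at (440,260), the jar at (226,172), and three bowls at (443,189), (407,341) and (335,333). The scene view has the orange key at (297,259), the green bar at (332,252) and the timer button at (436,301). Possible mix-ups: the amber jar cap (226,172) for the orange key, and the blue or black key for a neighbour. The bowls only need avoiding.

```bash
python3 - <<'E'
from h import *
p=cv2.imread("pics/top0.png");q=cv2.imread("pics/scene0.png")
a=cv2.resize(p[215:295,200:400],(800,320),interpolation=cv2.INTER_CUBIC)
b=cv2.resize(q[235:325,240:465],(700,280),interpolation=cv2.INTER_CUBIC)
b=cv2.copyMakeBorder(b,0,0,0,100,0);cv2.imwrite("pics/crop0.png",np.vstack([a,b]))
T=np.load("top0.npy");S=np.load("scene0.npy")
for n,u,v in[("blue",288,248),("green",316,260),("rockmid",317,250),("orange",347,253),("black",376,256),("timer",227,245),("bowlL",335,333),("bowlR",407,341),("mug",440,260)]:print(n,pt("top",T,u,v).round(4))
for n,u,v in[("green",332,252),("orange",297,259),("black",265,254),("blue",363,269),("timer",436,301)]:print("S",n,pt("scene",S,u,v).round(4))
E
```

```text
blue [0.5273 0.0836 0.084 ]
green [0.5    0.0257 0.0901]
rockmid [0.5213 0.0232 0.0867]
orange [ 0.5138 -0.039   0.0845]
black [ 0.5061 -0.0989  0.085 ]
timer [0.5434 0.22   0.0407]
bowlL [ 0.3477 -0.0113  0.0055]
bowlR [ 0.3269 -0.1684  0.0066]
mug [ 0.5038 -0.2513  0.0049]
S green [0.5023 0.0272 0.0887]
S orange [ 0.5281 -0.0346  0.0834]
S black [ 0.5213 -0.0962  0.0828]
S blue [0.5382 0.0874 0.083 ]
S timer [0.5522 0.223  0.0383]
```

View pics/crop0.png

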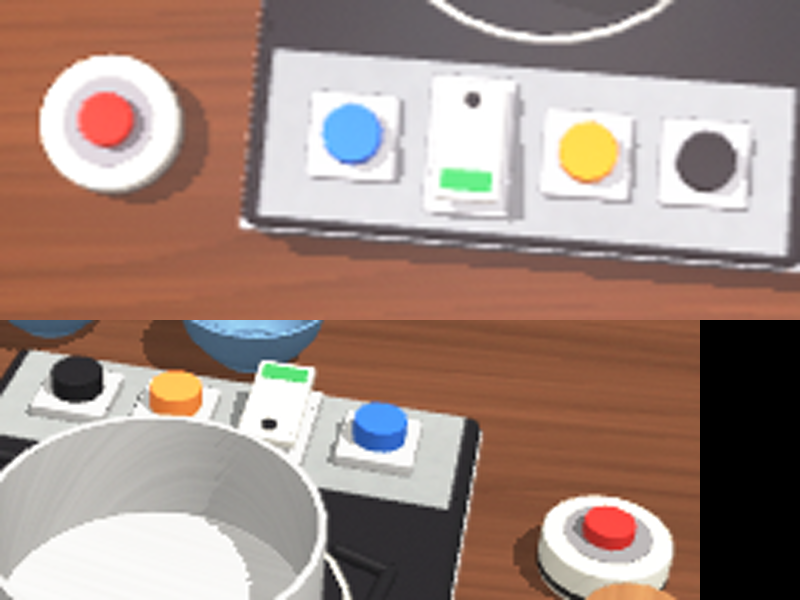

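The crop confirms the choices: the orange cap sits between the rocker and the black key, the green bar is on the robot side of the rocker, and the red button is on the timer left of the hob. The measured heights (84, 90 and about 39 mm) and the 186 mm spacing of the row match the text. From the fit, hob yaw is about -6.3°.

```bash
cat >> h.py <<'E'
from scipy.spatial.transform import Rotation as Ro
P=dict(green=(.4965,.0257),orange=(.5140,-.0388),timer=(.5440,.2205))
def go(x,y,z,yaw=-6.3):
    o=arm.get_obs();R=Ro.from_quat(o["tool_rot"])
    W=Ro.from_euler("z",yaw,degrees=True)*Ro.from_euler("x",180,degrees=True)
    print("t",round(o["clock"],2),"tcp",o["eef_pos"].round(4),"F",o["force"].round(1),"shift cm",(R.inv().apply(np.array([x,y,z])-o["eef_pos"])*100).round(2),"turn",np.degrees((R.inv()*W).as_rotvec()).round(2))
E
python3 - <<'E'
from h import *
S=np.load("scene0.npy");T=np.load("top0.npy")
for n,u,v in[("orange",297,255),("black",265,250),("blue",362,265),("timer",436,299)]:print("S",n,pt("scene",S,u,v).round(4))
print(pt("top",T,226,245),pt("top",T,227,244))
go(.42,-.30,.25);go(*P["green"],.16)
E
```

```text
S orange [ 0.5163 -0.0366  0.0841]
S black [ 0.5091 -0.099   0.0833]
S blue [0.5277 0.0849 0.084 ]
S timer [0.5461 0.2234 0.0379]
[0.54355606 0.22229106 0.03994811] [0.54555009 0.21990282 0.04097795]
t 0.1 tcp [ 0.1904 -0.5419  0.2525] F [-0.2  0.2 -0.4] shift cm [ 29.68 -15.22   0.28] turn [-1.100e-01  2.000e-02  2.566e+01]
t 0.1 tcp [ 0.1904 -0.5419  0.2525] F [-0.2  0.2 -0.4] shift cm [ 47.69 -43.39   9.33] turn [-1.100e-01  2.000e-02  2.566e+01]
```

The manual's scale: shifts go in shares of 30 cm and turns go in shares of 120 degrees. Converting my numbers, 21.5 cm / 30 = 0.7167, 17.5 cm / 30 = 0.5833, 25.7 degrees / 120 = 0.2142.

Call:
apply_moves(
  targets=[
    {"x": 0.15, "y": -0.0667, "az": 0.0667, "grip": 1},
    {"x": 0.3, "y": -0.1333, "az": 0.1333, "grip": 1},
    {"x": 0.4333, "y": -0.2167, "az": 0.2, "grip": 1},
    {"x": 0.5833, "y": -0.2833, "az": 0.2142, "grip": 1},
    {"x": 0.7167, "y": -0.3667, "az": 0.2142, "grip": 1},
  ],
  force=40,
)

```text
$.targets[0]: bad value
```

```bash
python3 - <<'E'
from h import *
go(*P["green"],.2)
E
```

```text
t 0.1 tcp [ 0.1904 -0.5419  0.2525] F [-0.2  0.2 -0.4] shift cm [ 47.69 -43.4    5.33] turn [-1.100e-01  2.000e-02  2.566e+01]
```

To row units: 21.5 cm / 30 = 0.7167, 17.5 cm / 30 = 0.5833, 25.7 degrees / 120 = 0.2142.

Call:
apply_moves(
  targets=[
    {"x": 0.15, "y": -0.0667, "z": 0, "ax": 0, "ay": 0, "az": 0.0667, "grip": 1},
    {"x": 0.3, "y": -0.1333, "z": 0, "ax": 0, "ay": 0, "az": 0.1333, "grip": 1},
    {"x": 0.4333, "y": -0.2167, "z": 0, "ax": 0, "ay": 0, "az": 0.2, "grip": 1},
    {"x": 0.5833, "y": -0.2833, "z": 0, "ax": 0, "ay": 0, "az": 0.2142, "grip": 1},
    {"x": 0.7167, "y": -0.3667, "z": 0, "ax": 0, "ay": 0, "az": 0.2142, "grip": 1},
  ],
  force=40,
)

```text
clock: 0.6
eef_pos: [0.3582, -0.3661, 0.253]
tool_rot: [0.998, -0.056, 0.0, -0.0]
force: [1.1, -0.1, -0.5]
width: 0.142
gripper_force: 0.0
```

```bash
python3 - <<'E'
from h import *
go(*P["green"],.2)
E
```

```text
t 0.6 tcp [ 0.3582 -0.3661  0.253 ] F [ 1.1 -0.1 -0.5] shift cm [  9.36 -40.47   5.31] turn [-0.01 -0.02 -0.11]
```

To row units: -23.6 cm / 30 = -0.7867, -19 cm / 30 = -0.6333.

Call:
apply_moves(
  targets=[
    {"x": 0.0333, "y": -0.16, "z": 0, "ax": 0, "ay": 0, "az": 0, "grip": 1},
    {"x": 0.0667, "y": -0.32, "z": 0, "ax": 0, "ay": 0, "az": 0, "grip": 1},
    {"x": 0.1067, "y": -0.4733, "z": 0, "ax": 0, "ay": 0, "az": 0, "grip": 1},
    {"x": 0.1433, "y": -0.6333, "z": 0, "ax": 0, "ay": 0, "az": 0, "grip": 1},
    {"x": 0.18, "y": -0.7867, "z": 0, "ax": 0, "ay": 0, "az": 0, "grip": 1},
  ],
)

```text
clock: 1.1
eef_pos: [0.4367, -0.1368, 0.2531]
tool_rot: [0.998, -0.055, -0.0, -0.0]
force: [0.7, 0.3, -1.1]
width: -0.001
gripper_force: 0.0
```

To row units: -16.9 cm / 30 = -0.5633, -13.2 cm / 30 = -0.44.

Call:
apply_moves(
  targets=[
    {"x": 0.0333, "y": -0.15, "z": 0, "ax": 0, "ay": 0, "az": 0, "grip": 1},
    {"x": 0.0667, "y": -0.3, "z": 0.0333, "ax": 0, "ay": 0, "az": 0, "grip": 1},
    {"x": 0.1, "y": -0.44, "z": 0.0833, "ax": 0, "ay": 0, "az": 0, "grip": 1},
    {"x": 0.1333, "y": -0.5633, "z": 0.1667, "ax": 0, "ay": 0, "az": 0, "grip": 1},
    {"x": 0.1333, "y": -0.5633, "z": 0.1833, "ax": 0, "ay": 0, "az": 0, "grip": 1},
  ],
)

```text
clock: 1.6
eef_pos: [0.4948, 0.0287, 0.1958]
tool_rot: [0.999, -0.053, -0.002, -0.001]
force: [-0.0, -1.4, -0.3]
width: 0.0
gripper_force: 0.0
```

```bash
python3 - <<'E'
from h import *
go(*P["green"],.125)
E
```

```text
t 1.6 tcp [0.4948 0.0287 0.1958] F [-0.  -1.4 -0.3] shift cm [0.23 0.29 7.08] turn [-0.09  0.21  0.23]
```

To row units: 7 cm / 30 = 0.2333, 6 cm / 30 = 0.2.

Call:
apply_moves(
  targets=[
    {"x": 0, "y": 0, "z": 0.1, "ax": 0, "ay": 0, "az": 0, "grip": 1},
    {"x": 0, "y": 0, "z": 0.2, "ax": 0, "ay": 0, "az": 0, "grip": 1},
    {"x": 0, "y": 0, "z": 0.2333, "ax": 0, "ay": 0, "az": 0, "grip": 1},
    {"x": 0, "y": 0, "z": 0.2333, "ax": 0, "ay": 0, "az": 0, "grip": 1},
    {"x": 0, "y": 0, "z": 0.2333, "ax": 0, "ay": 0, "az": 0, "grip": 1},
  ],
)

```text
clock: 2.1
eef_pos: [0.4956, 0.0241, 0.129]
tool_rot: [0.998, -0.056, 0.0, 0.0]
force: [0.2, -0.2, -0.6]
width: -0.002
gripper_force: 0.0
```

```bash
python3 - <<'E'
from h import *
go(*P["green"],.112)
for n in("scene","top"):
    p,d=arm.capture(n);cv2.imwrite(f"pics/{n}1.png",p)
    a=p[215:295,240:400] if n=="top" else p[190:290,240:400]
    cv2.imwrite(f"pics/{n}1c.png",cv2.resize(a,None,fx=4,fy=4,interpolation=cv2.INTER_CUBIC))
a,b=cv2.imread("pics/top1c.png"),cv2.imread("pics/scene1c.png");cv2.imwrite("pics/c1.png",cv2.resize(np.vstack([a,b]),None,fx=.8,fy=.8))
E
```

```text
t 2.1 tcp [0.4956 0.0241 0.129 ] F [ 0.2 -0.2 -0.6] shift cm [ 0.07 -0.17  1.7 ] turn [ 0.   -0.04 -0.08]
```

View pics/c1.png

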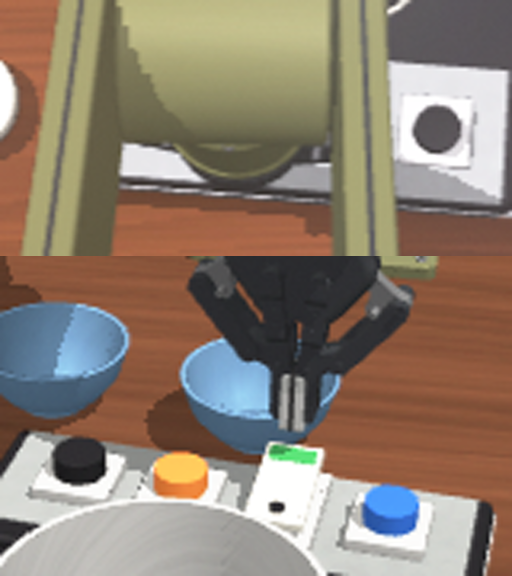

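The crop shows the shut fingertips at (295,430), squarely above the green bar at (295,453), with the neighbouring keys clear.

To row units: 2 cm / 30 = 0.0667, 1.7 cm / 30 = 0.0567.

Call:
apply_moves(
  targets=[
    {"x": 0.0033, "y": -0.005, "z": 0.0267, "ax": 0, "ay": 0, "az": 0, "grip": 1},
    {"x": 0.0033, "y": -0.005, "z": 0.0467, "ax": 0, "ay": 0, "az": 0, "grip": 1},
    {"x": 0.0033, "y": -0.005, "z": 0.0567, "ax": 0, "ay": 0, "az": 0, "grip": 1},
    {"x": 0.0033, "y": -0.005, "z": 0.0667, "ax": 0, "ay": 0, "az": 0, "grip": 1},
    {"x": 0.0033, "y": -0.005, "z": 0.0667, "ax": 0, "ay": 0, "az": 0, "grip": 1},
  ],
)

```text
clock: 2.7
eef_pos: [0.4959, 0.0261, 0.1078]
tool_rot: [0.998, -0.055, -0.001, 0.0]
force: [0.1, -0.4, 0.3]
width: -0.002
gripper_force: 0.0
```

To row units: 0.2 cm / 30 = 0.0067, 0.1 cm / 30 = 0.0033.

Call:
apply_moves(
  targets=[
    {"x": 0, "y": 0, "z": 0.0033, "ax": 0, "ay": 0, "az": 0, "grip": 1},
    {"x": 0, "y": 0, "z": 0.0067, "ax": 0, "ay": 0, "az": 0, "grip": 1},
    {"x": 0, "y": 0, "z": 0.0067, "ax": 0, "ay": 0, "az": 0, "grip": 1},
  ],
)

```text
clock: 3.0
eef_pos: [0.4961, 0.026, 0.1063]
tool_rot: [0.998, -0.055, -0.0, -0.0]
force: [-1.6, 0.2, 1.0]
width: 0.001
gripper_force: 0.5
```

To row units: 0.2 cm / 30 = 0.0067, 0.1 cm / 30 = 0.0033.

Call:
apply_moves(
  targets=[
    {"x": 0, "y": 0, "z": 0.0033, "ax": 0, "ay": 0, "az": 0, "grip": 1},
    {"x": 0, "y": 0, "z": 0.0067, "ax": 0, "ay": 0, "az": 0, "grip": 1},
    {"x": 0, "y": 0, "z": 0.0067, "ax": 0, "ay": 0, "az": 0, "grip": 1},
  ],
)

```text
clock: 3.3
eef_pos: [0.4961, 0.026, 0.1042]
tool_rot: [0.998, -0.055, -0.0, -0.0]
force: [-1.7, 0.7, 2.0]
width: -0.004
gripper_force: 0.9
```

Call:
apply_moves(
  targets=[
    {"x": 0, "y": 0, "z": 0.0033, "ax": 0, "ay": 0, "az": 0, "grip": 1},
    {"x": 0, "y": 0, "z": 0.0067, "ax": 0, "ay": 0, "az": 0, "grip": 1},
    {"x": 0, "y": 0, "z": 0.0067, "ax": 0, "ay": 0, "az": 0, "grip": 1},
  ],
)

```text
clock: 3.6
eef_pos: [0.4961, 0.0261, 0.1037]
tool_rot: [0.998, -0.055, 0.0, -0.0]
force: [-4.9, 0.4, 15.0]
width: -0.001
gripper_force: 7.9
```

Force rose to 15 N with the tip at 82 mm, so the rocker is on its stop. Next I lift and go over to orange.

To row units: 6.2 cm / 30 = 0.2067, -4 cm / 30 = -0.1333.

Call:
apply_moves(
  targets=[
    {"x": 0, "y": 0, "z": -0.05, "ax": 0, "ay": 0, "az": 0, "grip": 1},
    {"x": 0, "y": 0, "z": -0.1333, "ax": 0, "ay": 0, "az": 0, "grip": 1},
    {"x": 0.02, "y": 0.1, "z": -0.1333, "ax": 0, "ay": 0, "az": 0, "grip": 1},
    {"x": 0.04, "y": 0.2067, "z": -0.1333, "ax": 0, "ay": 0, "az": 0, "grip": 1},
    {"x": 0.04, "y": 0.2067, "z": -0.1333, "ax": 0, "ay": 0, "az": 0, "grip": 1},
  ],
)

```text
clock: 4.1
eef_pos: [0.503, -0.0399, 0.1428]
tool_rot: [0.998, -0.057, 0.002, 0.001]
force: [1.0, 0.5, 0.3]
width: -0.002
gripper_force: 0.0
```

```bash
python3 - <<'E'
from h import *
go(.515,-.038,.106)
p,d=arm.capture("scene");cv2.imwrite("pics/s2.png",cv2.resize(p[190:290,240:400],None,fx=4,fy=4,interpolation=cv2.INTER_CUBIC))
E
```

```text
t 4.1 tcp [ 0.503  -0.0399  0.1428] F [1.  0.5 0.3] shift cm [ 1.16 -0.34  3.68] turn [ 0.1  -0.19 -0.18]
```

View pics/s2.png

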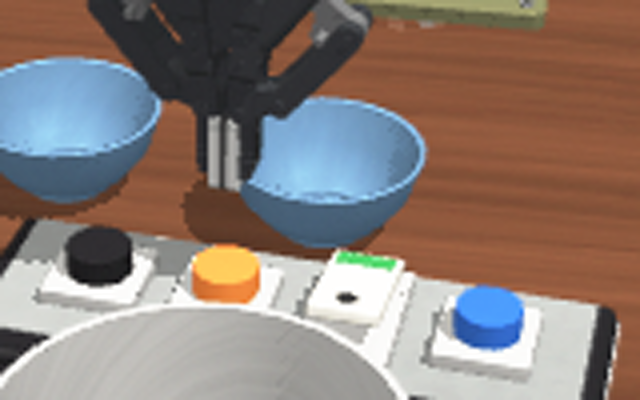

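The rocker now shows its green end (365,260) tilted down and its dotted end raised; the orange, black and blue keys are still up. The fingertips are at (222,185), short of orange, so they need about 13 mm more in x.

To row units: 2.6 cm / 30 = 0.0867, -0.05 cm / 30 = -0.0017.

Call:
apply_moves(
  targets=[
    {"x": 0.045, "y": -0.0017, "z": 0.0167, "ax": 0, "ay": 0, "az": 0, "grip": 1},
    {"x": 0.045, "y": -0.0017, "z": 0.0667, "ax": 0, "ay": 0, "az": 0, "grip": 1},
    {"x": 0.045, "y": -0.0017, "z": 0.0867, "ax": 0, "ay": 0, "az": 0, "grip": 1},
    {"x": 0.045, "y": -0.0017, "z": 0.0867, "ax": 0, "ay": 0, "az": 0, "grip": 1},
  ],
)

```text
clock: 4.55
eef_pos: [0.5142, -0.037, 0.1149]
tool_rot: [0.998, -0.055, -0.002, -0.0]
force: [1.0, -0.3, 0.9]
width: -0.0
gripper_force: 0.0
```

```bash
python3 - <<'E'
from h import *
go(.515,-.038,.106)
E
```

```text
t 4.55 tcp [ 0.5142 -0.037   0.1149] F [ 1.  -0.3  0.9] shift cm [0.09 0.09 0.89] turn [-0.02  0.18  0.01]
```

To row units: 1.6 cm / 30 = 0.0533, 1.4 cm / 30 = 0.0467.

Call:
apply_moves(
  targets=[
    {"x": 0, "y": 0.0033, "z": 0.0133, "ax": 0, "ay": 0, "az": 0, "grip": 1},
    {"x": 0, "y": 0.0033, "z": 0.0267, "ax": 0, "ay": 0, "az": 0, "grip": 1},
    {"x": 0, "y": 0.0033, "z": 0.0367, "ax": 0, "ay": 0, "az": 0, "grip": 1},
    {"x": 0, "y": 0.0033, "z": 0.0467, "ax": 0, "ay": 0, "az": 0, "grip": 1},
    {"x": 0, "y": 0.0033, "z": 0.0533, "ax": 0, "ay": 0, "az": 0, "grip": 1},
  ],
)

```text
clock: 5.05
eef_pos: [0.5148, -0.0388, 0.1004]
tool_rot: [0.998, -0.055, 0.0, -0.0]
force: [-0.7, 1.6, 2.9]
width: -0.001
gripper_force: 1.5
```

To row units: 0.2 cm / 30 = 0.0067, 0.1 cm / 30 = 0.0033.

Call:
apply_moves(
  targets=[
    {"x": 0, "y": 0, "z": 0.0033, "ax": 0, "ay": 0, "az": 0, "grip": 1},
    {"x": 0, "y": 0, "z": 0.0067, "ax": 0, "ay": 0, "az": 0, "grip": 1},
    {"x": 0, "y": 0, "z": 0.0067, "ax": 0, "ay": 0, "az": 0, "grip": 1},
  ],
)

```text
clock: 5.35
eef_pos: [0.5148, -0.0388, 0.0983]
tool_rot: [0.998, -0.055, 0.0, -0.0]
force: [0.0, 1.1, 0.8]
width: 0.001
gripper_force: 0.7
```

To row units: 0.2 cm / 30 = 0.0067, 0.1 cm / 30 = 0.0033.

Call:
apply_moves(
  targets=[
    {"x": 0, "y": 0, "z": 0.0033, "ax": 0, "ay": 0, "az": 0, "grip": 1},
    {"x": 0, "y": 0, "z": 0.0067, "ax": 0, "ay": 0, "az": 0, "grip": 1},
    {"x": 0, "y": 0, "z": 0.0067, "ax": 0, "ay": 0, "az": 0, "grip": 1},
  ],
)

```text
clock: 5.65
eef_pos: [0.5149, -0.0389, 0.0977]
tool_rot: [0.998, -0.055, 0.0, -0.0]
force: [-2.7, 2.4, 13.5]
width: -0.003
gripper_force: 6.9
```

It bottomed at 13.5 N. Up and over to the timer.

To row units: -13.5 cm / 30 = -0.45, -8.8 cm / 30 = -0.2933.

Call:
apply_moves(
  targets=[
    {"x": 0, "y": 0, "z": -0.0667, "ax": 0, "ay": 0, "az": 0, "grip": 1},
    {"x": 0, "y": 0, "z": -0.2, "ax": 0, "ay": 0, "az": 0, "grip": 1},
    {"x": 0, "y": -0.1333, "z": -0.2667, "ax": 0, "ay": 0, "az": 0, "grip": 1},
    {"x": 0, "y": -0.2933, "z": -0.2667, "ax": 0, "ay": 0, "az": 0, "grip": 1},
    {"x": 0, "y": -0.45, "z": -0.2667, "ax": 0, "ay": 0, "az": 0, "grip": 1},
  ],
)

```text
clock: 6.15
eef_pos: [0.5305, 0.096, 0.1774]
tool_rot: [0.998, -0.056, 0.001, 0.0]
force: [0.9, -0.7, -0.0]
width: -0.001
gripper_force: 0.0
```

To row units: -12.7 cm / 30 = -0.4233, -9 cm / 30 = -0.3.

Call:
apply_moves(
  targets=[
    {"x": 0.0033, "y": -0.15, "z": 0, "ax": 0, "ay": 0, "az": 0, "grip": 1},
    {"x": 0.0033, "y": -0.3, "z": 0, "ax": 0, "ay": 0, "az": 0, "grip": 1},
    {"x": 0.0033, "y": -0.4233, "z": 0, "ax": 0, "ay": 0, "az": 0, "grip": 1},
    {"x": 0.0033, "y": -0.4233, "z": 0.1, "ax": 0, "ay": 0, "az": 0, "grip": 1},
    {"x": 0.0033, "y": -0.4233, "z": 0.1, "ax": 0, "ay": 0, "az": 0, "grip": 1},
  ],
)

```text
clock: 6.65
eef_pos: [0.5419, 0.2216, 0.1429]
tool_rot: [0.999, -0.054, -0.003, 0.002]
force: [-0.7, -0.9, -0.3]
width: -0.002
gripper_force: 0.0
```

```bash
python3 - <<'E'
from h import *
go(.545,.2215,.08)
p,d=arm.capture("scene");cv2.imwrite("pics/s3.png",cv2.resize(p[190:340,240:480],None,fx=3.3,fy=3.3,interpolation=cv2.INTER_CUBIC))
E
```

```text
t 6.65 tcp [0.5419 0.2216 0.1429] F [-0.7 -0.9 -0.3] shift cm [ 0.35 -0.05  6.29] turn [0.21 0.37 0.1 ]
```

View pics/s3.png

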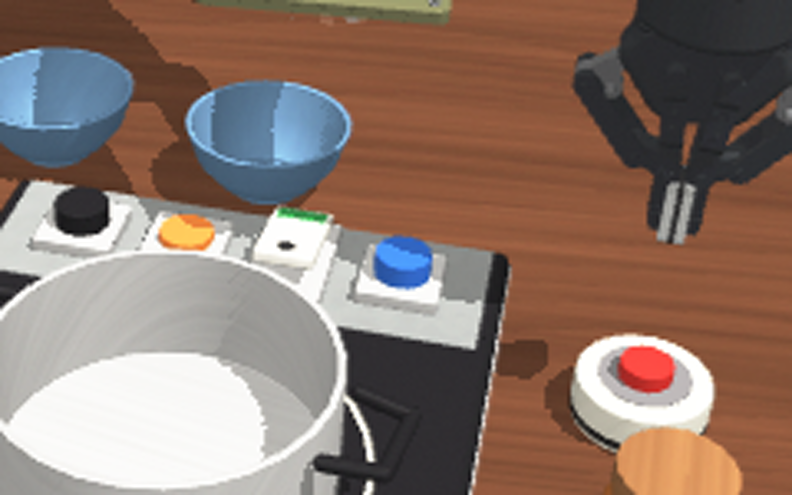

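The orange key (187,232) is down, while black (82,210) and blue (403,262) are up and the rocker is still tilted on. The fingers at (675,240) are above the red button (645,370). Descending.

To row units: 6.8 cm / 30 = 0.2267, 6 cm / 30 = 0.2.

Call:
apply_moves(
  targets=[
    {"x": 0.0067, "y": 0, "z": 0.1, "ax": 0, "ay": 0, "az": 0, "grip": 1},
    {"x": 0.0067, "y": 0, "z": 0.2, "ax": 0, "ay": 0, "az": 0, "grip": 1},
    {"x": 0.0067, "y": 0, "z": 0.2267, "ax": 0, "ay": 0, "az": 0, "grip": 1},
    {"x": 0.0067, "y": 0, "z": 0.2267, "ax": 0, "ay": 0, "az": 0, "grip": 1},
  ],
)

```text
clock: 7.1
eef_pos: [0.5459, 0.2199, 0.0777]
tool_rot: [0.998, -0.056, -0.001, 0.001]
force: [0.7, 0.0, -0.5]
width: 0.002
gripper_force: 0.0
```

```bash
python3 - <<'E'
from h import *
go(.545,.2215,.061)
p,d=arm.capture("scene");cv2.imwrite("pics/s4.png",cv2.resize(p[230:340,380:500],None,fx=4,fy=4,interpolation=cv2.INTER_CUBIC))
E
```

```text
t 7.1 tcp [0.5459 0.2199 0.0777] F [ 0.7  0.  -0.5] shift cm [-0.1  -0.15  1.67] turn [ 0.08  0.15 -0.12]
```

View pics/s4.png

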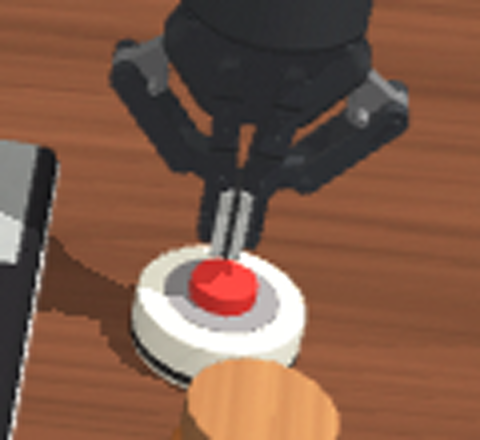

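The fingertips (232,250) are centred over the red button (223,285); pressing now.

To row units: 2.1 cm / 30 = 0.07, 1.8 cm / 30 = 0.06.

Call:
apply_moves(
  targets=[
    {"x": 0, "y": -0.0033, "z": 0.0267, "ax": 0, "ay": 0, "az": 0, "grip": 1},
    {"x": 0, "y": -0.0033, "z": 0.0467, "ax": 0, "ay": 0, "az": 0, "grip": 1},
    {"x": 0, "y": -0.0033, "z": 0.06, "ax": 0, "ay": 0, "az": 0, "grip": 1},
    {"x": 0, "y": -0.0033, "z": 0.07, "ax": 0, "ay": 0, "az": 0, "grip": 1},
    {"x": 0, "y": -0.0033, "z": 0.07, "ax": 0, "ay": 0, "az": 0, "grip": 1},
  ],
)

```text
clock: 7.65
eef_pos: [0.5471, 0.2222, 0.0574]
tool_rot: [0.998, -0.055, 0.0, -0.0]
force: [-0.1, -1.5, 3.1]
width: 0.003
gripper_force: 1.4
```

To row units: 0.2 cm / 30 = 0.0067, 0.15 cm / 30 = 0.005.

Call:
apply_moves(
  targets=[
    {"x": 0, "y": 0, "z": 0.005, "ax": 0, "ay": 0, "az": 0, "grip": 1},
    {"x": 0, "y": 0, "z": 0.0067, "ax": 0, "ay": 0, "az": 0, "grip": 1},
  ],
)

```text
clock: 7.85
eef_pos: [0.5471, 0.2222, 0.0556]
tool_rot: [0.998, -0.055, 0.0, -0.0]
force: [0.4, -0.1, 3.7]
width: -0.003
gripper_force: 1.8
```

To row units: 0.15 cm / 30 = 0.005, 0.1 cm / 30 = 0.0033.

Call:
apply_moves(
  targets=[
    {"x": 0, "y": 0, "z": 0.0033, "ax": 0, "ay": 0, "az": 0, "grip": 1},
    {"x": 0, "y": 0, "z": 0.005, "ax": 0, "ay": 0, "az": 0, "grip": 1},
    {"x": 0, "y": 0, "z": 0.005, "ax": 0, "ay": 0, "az": 0, "grip": 1},
    {"x": 0, "y": 0, "z": 0.005, "ax": 0, "ay": 0, "az": 0, "grip": 1},
  ],
)

```text
clock: 8.25
eef_pos: [0.5471, 0.2223, 0.055]
tool_rot: [0.998, -0.055, 0.001, -0.0]
force: [-2.1, -0.7, 9.3]
width: 0.001
gripper_force: 4.8
```

The button is right in (9 N) and has been held for about half a second. Releasing.

To row units: -11 cm / 30 = -0.3667, -9.5 cm / 30 = -0.3167.

Call:
apply_moves(
  targets=[
    {"x": 0, "y": 0, "z": -0.05, "ax": 0, "ay": 0, "az": 0, "grip": 1},
    {"x": 0, "y": 0, "z": -0.1667, "ax": 0, "ay": 0, "az": 0, "grip": 1},
    {"x": 0, "y": 0, "z": -0.3167, "ax": 0, "ay": 0, "az": 0, "grip": 1},
    {"x": 0, "y": 0, "z": -0.3667, "ax": 0, "ay": 0, "az": 0, "grip": 1},
    {"x": 0, "y": 0, "z": -0.3667, "ax": 0, "ay": 0, "az": 0, "grip": 1},
  ],
)

```text
clock: 8.75
eef_pos: [0.5485, 0.2229, 0.1666]
tool_rot: [0.998, -0.055, 0.003, -0.001]
force: [0.3, 0.2, -0.1]
width: 0.0
gripper_force: 0.0
```

```bash
python3 - <<'E'
from h import *
p,d=arm.capture("scene");cv2.imwrite("pics/s5.png",p)
E
```

```text
(no output)
```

View pics/s5.png

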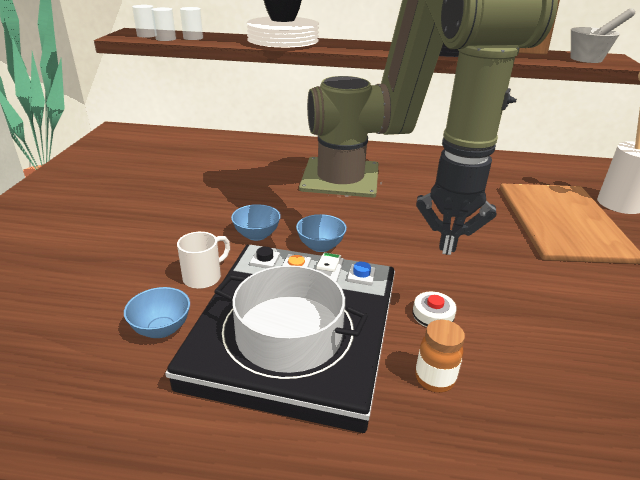

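The orange key (297,260) is down, the rocker (328,260) is on, black and blue are up, the timer button (436,301) is out again, and everything else stands where it was.

```bash
python3 -c "
from rig import arm
print(arm.hand_in())"
```

```text
the job is handed in; nothing more can be done
None
```

I switched the hob on, pushed the orange key down, then pressed and released the timer button, in that order, and handed the job in at about 9 s; the last picture showed nothing else moved, but no verdict came back.

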